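# Set up the angle block and hold the press plate flush on its slope

### The arm

A 6-joint arm with a two-finger parallel gripper is mounted at the origin on the work surface. World frame = base frame: x ahead of the robot, y to its left, z up, the work surface at z = 0. Lengths are in m, angles in rad, forces in N, time in s.
With the tool pointing down it reaches from about 0.3 to 0.825 m from the base axis. Payload 5.4 kg.
Tool frame: the origin (TCP) lies midway between the tips of the shut fingers; the grasp point (between the pads) lies 19 mm behind it; x points along the fingers, y is the direction in which the jaws open and shut, and the axes are right-handed (so a half turn about x gives the same grasp; the last joint's range is limited). The gripper opens to 92 mm and grips with 3 to 60 N. Pads are 20 mm wide; open, the fingers measure 128 mm over their backs; the gripper's body (75 mm by 189 mm) begins 69 mm behind the grasp point.
Start: joints at [1.09, 0.158, 1.597, -0, 1.386, -0.21], TCP at [0.154, 0.554, 0.215] pointing down, gripper open.
Joint ranges: [-2.91, 2.91], [-0.94, 2.29], [0.18, 2.7], [-1.29, 4.43], [0.17, 2.64], [-3, 3]. Speed limits (rad/s): [2.57, 2.57, 3.14, 3.14, 3.14, 3.14].

### API

Orientations are given as a unit quaternion [w, x, y, z].
In Python, from cell import readout, viewer, finish_job gives the robot as it stands.
- The arm moves only by the tool apply_moves, never from a script. Its argument "rows" is a list of rows, each a list of 6 numbers: the shift along the tool's x, y, z in cm, then the turn, a rotation vector about the tool's x, y, z in rad. A call has 1 to 20 rows; each row shifts and turns the commanded pose from where the row before left it, along the tool's axes as they then stand; what a row does not reach is not made up. A row lasts 1/10 s, in which the tool goes at most 50 mm and 8.59 degrees, less where a joint would pass 70% of its speed; a pose out of reach is approached as far as the arm can. A call is refused whole if a number of a shift passes 5 or a number of a turn 0.15, either way. A call with a gripper value outside its range is refused whole. "fingers" is the finger opening in cm, from 0 to 9.19, set as the call begins (left out, the last holds). The fingers move at their own pace and stop on an object; "grip_force" is the grip in N (left out, the last holds). Time passes only in rows, so rows that do not move let the fingers close. It gives the time, the measured TCP pose, the force and the opening at its end, in the units of the state.
- readout.read_state(): the state, without advancing time (a new reading comes with each control period).
- viewer.snapshot(name): name is "side" or "top"; returns a dict with "frame" (384x512x3 uint8, red, green, blue), "vfov" (degrees; the focal length in pixels is half the picture's height over the tangent of half this angle, whatever the lens; pixels are square), "cx", "cy" (the principal point, pixels), "k1" (the pictures are not rectified: a ray, as slopes to the right and down, at radius r is drawn at 1 + k1 r^2 times it, then the intrinsics apply), "T" (4x4, takes a point from camera to world coordinates). Camera axes: x right, y down, z forward; pixel columns grow to the right and rows downward; lengths in m; the calibration is good to about 2 mm. A picture is of the moment at which its call begins. There is no depth.
- finish_job(): hands the job in, once; it reports no verdict.
The state is a dict: "clock": time; "q": joint angles; "qvel": joint speeds; "joint_efforts": joint torques, N m; "tool_pos": TCP position; "tcp_rot": TCP orientation; "force": force on the tool from outside, world axes, zero at the start; "ft_torque": the same for the moment, N m; "grip_width": opening from 0.0 (shut) to 1.0 (fully open).
Only numpy, scipy, OpenCV 4.12 (cv2) and the standard library are available. Lean on these libraries where they do the work, as an engineer would, in place of code of your own. Each camera call takes 0.05 s, during which the arm holds its last target.

### The job

Set the dark steel angle block down flat and square in the pocket of the plywood jig, its tongue in the jig's slot, and let go of it without dropping it. Then pick up the press plate by its wooden rib, tilt it to the block's sloping top face, and hold it there centred, in line with the face and flush, pressed on with roughly 10 N. Finish while still gripping and pressing it (do not let go), and leave everything else on the table where it is.

Things in the scene. Friction and masses are not known exactly. Their poses are not given: they have to be found in the camera images.
- pocket (a point): Middle of the pocket floor (10 mm above the table, z up) of the fixed jig: plywood plate 140 x 116 mm with low wooden walls, 8 mm high, 12 thick, around a pocket 94 (x) x 60 (y) mm. The long walls are just four corner pieces, leaving 54 mm wide finger gaps in the middle; the short -x wall has a slot 24 mm wide for the block's tongue. Its x axis points back at the robot, within 0.35 rad.
- block_center (a point): Middle of the base of the loose angle block (0.5 kg): steel, 90 (x) x 56 (y) x 28 mm, point 14 mm above the underside, z up. A tongue 22 mm wide, 12 high juts 17 mm from its foot at -x. It starts with x back towards the robot (within 0.5 rad). In the pocket its x agrees with the pocket's, 2 mm play each side. Grip the base's long sides, 56 mm apart; the leaf on top is narrower and up to 70 mm above the underside.
- face (a point): Middle of the sloping top face of the block's aluminium leaf, 86 (x) x 50 (y) mm, 8 thick, hinged along its low edge at the block's -x end. z is the face's outward normal, x runs up the slope, y is level. The slope differs from job to job, 10 to 22 degrees; the hinge is locked stiff and does not give under 30 N.
- rib_center (a point): Middle of the rib of the loose press plate (0.2 kg): aluminium plate 96 (x) x 60 (y) x 6 mm with an upright wooden rib on top, 64 (x) x 16 (y) mm and 44 high. The point is 28 mm above the plate's underside, the rib's top 50 mm; z points from underside to rib. Grip the rib across its 16 mm. Either end may go up the slope.
- plate_under (a point): Middle of the flat underside of the press plate, axes as for rib_center.
- glue_jar: closed amber glass jar, 64 mm across, 85 tall; leave it alone. The origin is the middle of its underside.
- rivet_tin: flat round steel tin, 60 mm across, 22 tall; leave it alone. The origin is the middle of its underside.
- tape_measure: grey tape measure standing on edge, 62 x 32 x 58 mm; leave it alone. The origin is the middle of its underside.
- folder: flat wooden folding stick, 150 x 24 x 6 mm; leave it alone. The origin is the middle of its underside.
- cork_block: cork block 100 x 60 x 35 mm; leave it alone. The origin is the middle of its underside.
- pencil_cup: black cup with pencils, 72 mm across, 95 tall (160 with the pencils); leave it alone. The origin is the middle of its underside.
- mallet: wooden mallet lying down, about 250 mm long, 52 tall; leave it alone. The origin is the middle of its underside.
Mind the look-alikes: they are no part of the job. What is shaped like the part that bears block_center but red is not meant. Of the things that look like the part that bears pocket, the larger one is meant.

How it is judged:
On the way, in this order (a step that is already met when the one before it is completed fails the run):
1. the angle block is seated in the pocket and let go (horizontal distance between block_center and pocket below 0.005 m and z of block_center in the frame of pocket between 0.011 and 0.0165 m and angle between block_center's own z axis and vertical below 0.035 rad and angle between the x axis of block_center and the x axis of pocket, either way round below 0.07 rad and contact force between the fingers and angle_block below 0.1 N), for 0.2 s.
2. the press plate is lifted, the block still seated (all of step 1 and height (world z) of plate_under above 0.05 m), for 0.1 s.
At the end, for the whole second after the job is handed in: Block let go, in the pocket within 5 mm and 4 deg, flat within 2 deg, base on the floor. Gripped plate on the sloping face: within 2.3 deg and 2 mm of flush, 12 mm of centre along the slope, 10 mm across, in line within 8 deg, pressing with 4 to 25 N, clear of the jig, through the last second (all of step 1 and angle between the z axis of plate_under and the z axis of face, either way round below 0.04 rad and angle between the x axis of plate_under and the x axis of face, either way round below 0.14 rad and x of plate_under in the frame of face between -0.012 and 0.012 m and y of plate_under in the frame of face between -0.01 and 0.01 m and z of plate_under in the frame of face between -0.002 and 0.002 m and contact force between press_plate and angle_block between 4 and 25 N and contact force between the fingers and press_plate above 3 N and contact force between press_plate and jig below 0.5 N); the arm keeps its last pose, push and grip.
It fails at once if another thing on the table is moved more than 30 mm (distance of any of glue_jar, rivet_tin, tape_measure, folder, cork_block, pencil_cup, mallet from where it was at the start of the episode above 0.03 m).
It fails at once if the plate is slammed on the block (over 60 N) (contact force between press_plate and angle_block above 60 N).
It fails at once if the block is let go while its middle is higher than 60 mm above the table (dropped) (height (world z) of block_center above 0.06 m and contact force between the fingers and angle_block below 0.01 N).
It also fails if it takes over 53 s, if anything falls off the work surface, if the arm or the gripper's body presses on something with over 40 N, if the wrist force passes 120 N, or if a joint passes its speed limit or range.

## Working session

There is one attempt and no reset: what is moved stays moved. The work goes in short steps, Python scripts to look and compute and a tool call to move; the robot and the scene stay as the last step left them, time stands still between calls to the robot, and variables do not carry over. Pictures are saved under pics/ and viewed, and the job is handed in when it is done.

Besides the shell and the picture viewer there is one more tool, called after "Request:" as a command line: name --pt "numbers of a row" for each row, then --argument value for the rest. apply_moves: Moves the arm, as the interface text tells. Its arguments: {"type":"object","properties":{"rows":{"type":"array","items":{"type":"array","items":{"type":"number"}}},"fingers":{"type":"number"},"grip_force":{"type":"number"}},"required":["rows"]}

```bash
mkdir -p pics; ls
python3 - <<'E'
from cell import readout, viewer
import cv2,pickle
s=readout.read_state();print(s)
for n in("side","top"):
    d=viewer.snapshot(n);pickle.dump(d,open(f"pics/{n}0.pkl","wb"))
    print(n,d["vfov"],d["cx"],d["cy"],d["k1"],d["T"])
    cv2.imwrite(f"pics/{n}0.png",cv2.resize(d["frame"][:,:,::-1],(800,600),interpolation=cv2.INTER_CUBIC))
E
```

```text
pics
{'clock': 0.0, 'q': array([ 1.08988202e+00,  1.59027374e-01,  1.59821961e+00,  1.57401874e-06,
        1.38617524e+00, -2.10075341e-01]), 'qvel': array([-0.00160109, -0.00043297, -0.00290455,  0.00074965,  0.00117568,
        0.00219114]), 'joint_efforts': array([ 7.33546622e-04, -3.85565865e+01, -3.22114491e+01,  7.01484270e-02,
        3.77555948e-02, -1.39869421e-04]), 'tool_pos': array([0.15355099, 0.55348057, 0.21363741]), 'tcp_rot': array([ 0.70041318,  0.09485526,  0.70085234, -0.09607214]), 'force': array([-0.22694808,  0.11299157, -0.10266631]), 'ft_torque': array([ 0.02070931,  0.02804814, -0.00726166]), 'grip_width': 0.996666583740378}
side 49.208019820556636 262.41809711575706 191.74788054622593 -0.09971437615653411 [[ 0.99088054 -0.08860471  0.10151334  0.48267692]
 [-0.1342782  -0.71187701  0.68934787 -0.80329676]
 [ 0.01118554 -0.69669242 -0.71728275  0.94367365]
 [ 0.          0.          0.          1.        ]]
top 53.129495935198825 255.2323242184775 194.9471924066013 -0.12490259692928453 [[-0.02755441 -0.99738622  0.06679439  0.5413801 ]
 [-0.99961897  0.02738352 -0.00347281  0.01606836]
 [ 0.00163466 -0.06686463 -0.99776072  0.93430269]
 [ 0.          0.          0.          1.        ]]
```

View pics/top0.png

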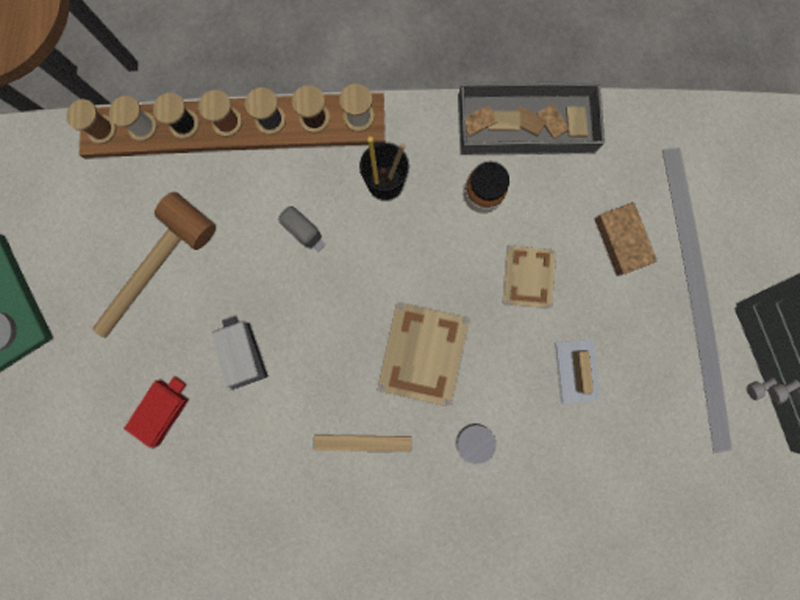

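View pics/side0.png

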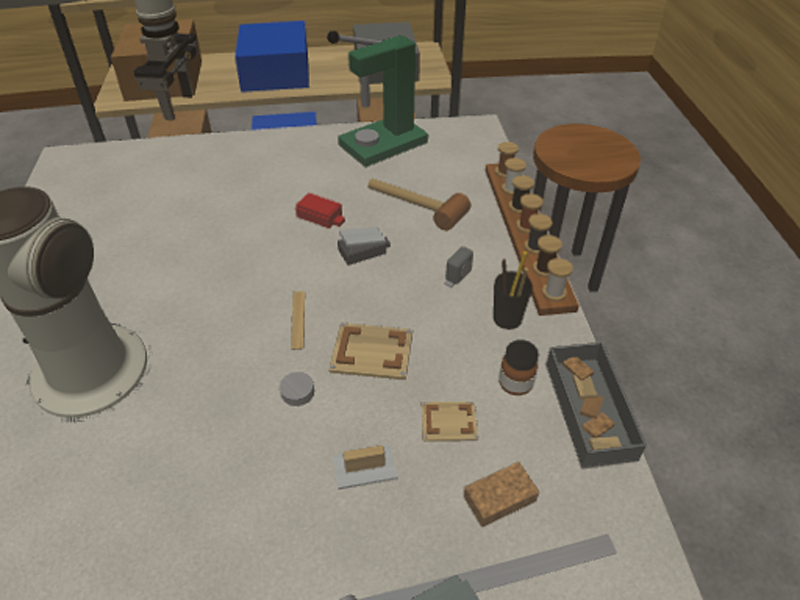

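The top view (800x600) has two jigs, at (425,355) and at (530,277). The larger one, (425,355), is the one meant. Of the two angle blocks, red at (157,412) and dark with a light leaf at (240,355), the dark one is meant. The press plate is at (577,372). I'll confirm these in enlarged crops.

```bash
cat > h.py <<'E'
import numpy as np,cv2,pickle
def K(d):
    H=d["frame"].shape[0];f=H/2/np.tan(np.radians(d["vfov"])/2)
    return np.array([[f,0,d["cx"]],[0,f,d["cy"]],[0,0,1.]])
def dist(d): return np.array([d["k1"],0,0,0,0.])
def und(d,p): return cv2.undistortPointsIter(np.float64(p).reshape(-1,1,2),K(d),dist(d),None,None,(3,50,1e-10)).reshape(-1,2)
def ray(d,p):
    n=und(d,p);T=d["T"];r=np.c_[n,np.ones(len(n))]@T[:3,:3].T
    return T[:3,3],r
def onplane(d,p,z):
    o,r=ray(d,p);return o+r*((z-o[2])/r[:,2])[:,None]
def proj(d,P):
    T=np.linalg.inv(d["T"]);rv=cv2.Rodrigues(T[:3,:3])[0]
    return cv2.projectPoints(np.float64(P).reshape(-1,3),rv,T[:3,3],K(d),dist(d))[0].reshape(-1,2)
def tri(d1,p1,d2,p2):
    o1,r1=ray(d1,p1);o2,r2=ray(d2,p2);out=[];gap=[]
    for a,b in zip(r1,r2):
        s=np.linalg.lstsq(np.c_[a,-b],o2-o1,rcond=None)[0]
        A=o1+a*s[0];B=o2+b*s[1];out.append((A+B)/2);gap.append(np.linalg.norm(A-B))
    return np.array(out),np.array(gap)
def load(n): return pickle.load(open(f"pics/{n}.pkl","rb"))
def crop(d,x0,y0,w,h,s,out):
    im=d["frame"][y0:y0+h,x0:x0+w,::-1]
    im=cv2.resize(im,None,fx=s,fy=s,interpolation=cv2.INTER_CUBIC)
    im=np.clip(im*1.3,0,255).astype(np.uint8)
    for k in range(0,w,10):
        L=8 if k%50 else 16
        cv2.line(im,(k*s,0),(k*s,L),(0,255,255),1)
        if k%20==0: cv2.putText(im,str(x0+k),(k*s,24),0,.35,(0,0,255),1)
    for k in range(0,h,10):
        cv2.line(im,(0,k*s),(8,k*s),(0,255,255),1)
        if k%20==0: cv2.putText(im,str(y0+k),(0,k*s+10),0,.35,(0,0,255),1)
    cv2.imwrite(out,im)
E
python3 - <<'E'
from h import *
t=load("top0");s=load("side0")
crop(t,130,195,50,60,10,"pics/t_block.png")
crop(t,235,185,70,80,7,"pics/t_jig.png")
crop(t,345,210,50,55,10,"pics/t_plate.png")
crop(s,205,140,50,35,14,"pics/s_block.png")
crop(s,205,200,65,48,12,"pics/s_jig.png")
crop(s,205,275,60,45,12,"pics/s_plate.png")
E
```

```text
(no output)
```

View pics/t_block.png

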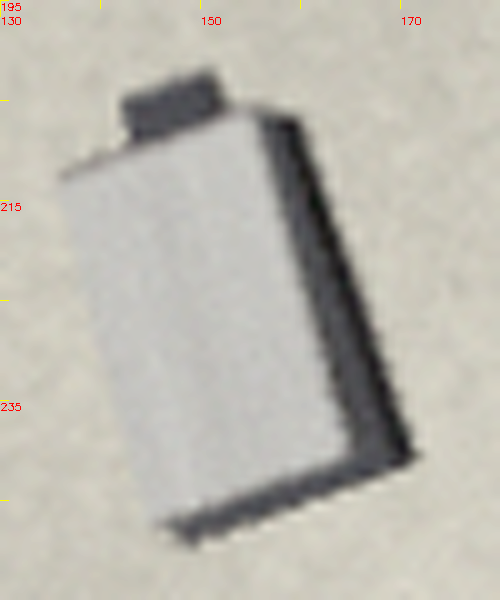

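View pics/t_jig.png

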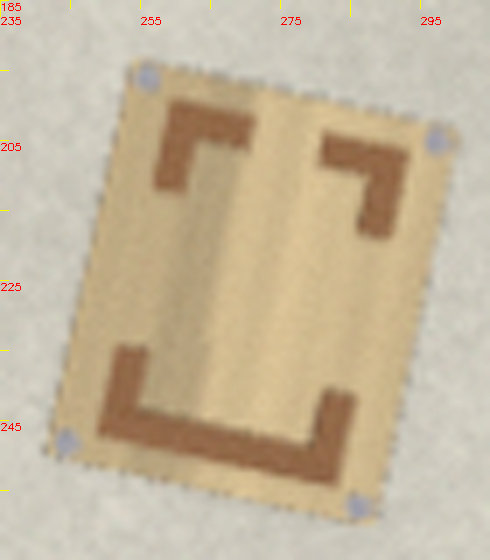

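View pics/t_plate.png

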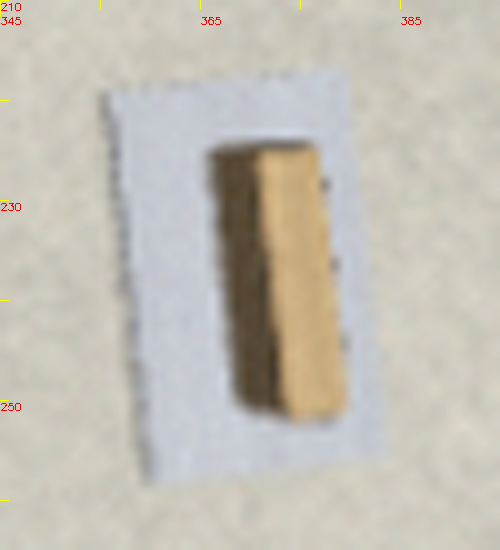

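View pics/s_block.png

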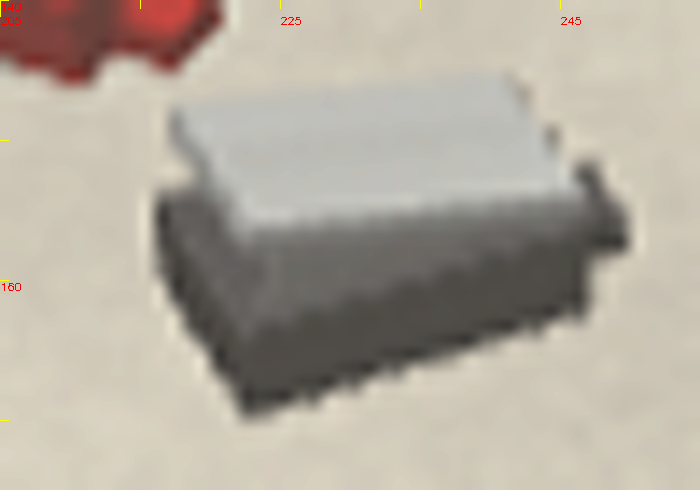

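View pics/s_jig.png

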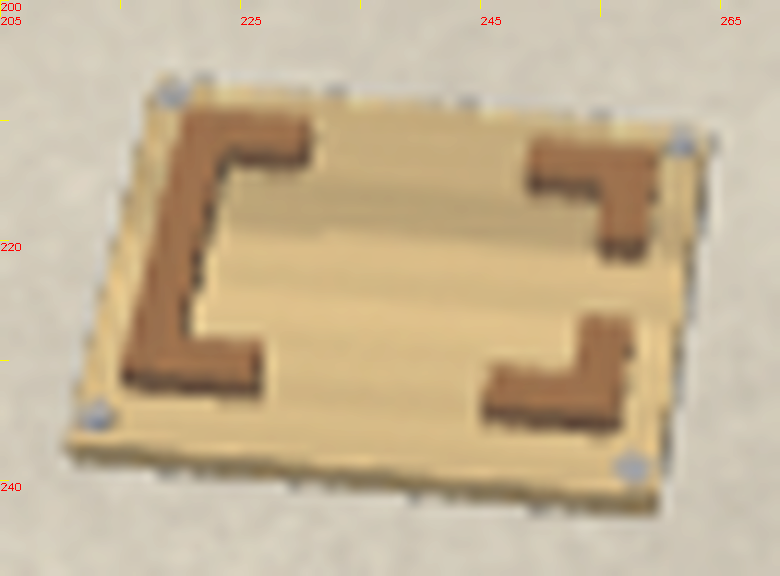

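View pics/s_plate.png

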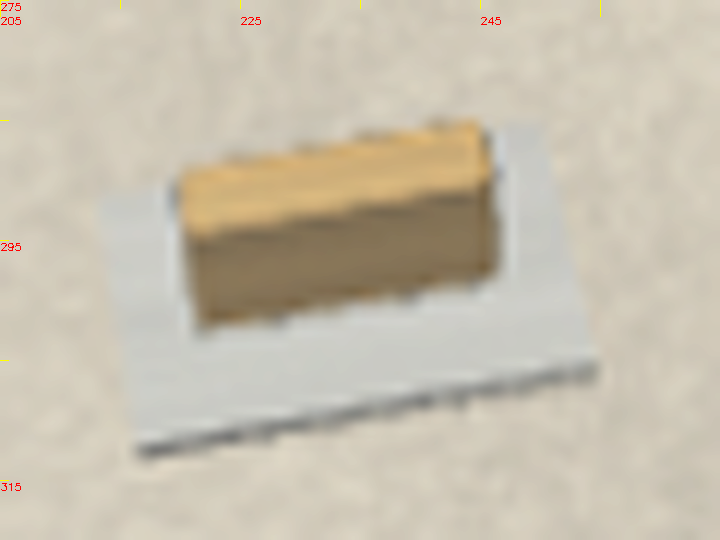

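```bash
cat > m1.py <<'E'
from h import *
t=load("top0");s=load("side0")
def C(x0,y0,sc,pts): return np.array([[x0+(u+.5)/sc-.5,y0+(v+.5)/sc-.5] for u,v in pts])
def rect(P,name):
    (c,wh,a)=cv2.minAreaRect(np.float32(P[:,:2]*1000)); b=cv2.boxPoints((c,wh,a))
    e=[b[1]-b[0],b[2]-b[1]];L=max(e,key=np.linalg.norm)
    an=np.arctan2(L[1],L[0]); an=(an+np.pi/2)%np.pi-np.pi/2
    print(name,"c",np.round(c,2),"wh",np.round(wh,1),"long-axis deg",round(np.degrees(an),2));return np.array(c)/1000,an
def mask(d,f,roi):
    x,y,w,h=roi;m=np.zeros(d["frame"].shape[:2],np.uint8)
    sub=d["frame"][y:y+h,x:x+w].astype(int);m[y:y+h,x:x+w]=f(sub)*255;return m
def up(d,f,roi,s=8):
    x,y,w,h=roi
    im=cv2.resize(d["frame"][y:y+h,x:x+w],None,fx=s,fy=s,interpolation=cv2.INTER_CUBIC).astype(int)
    m=(f(im)*255).astype(np.uint8);m=cv2.morphologyEx(m,cv2.MORPH_OPEN,np.ones((9,9)))
    ys,xs=np.nonzero(m);cs=cv2.findContours(m,0,1)[0]
    cs=[c for c in cs if cv2.contourArea(c)>20*s*s/4]
    p=np.vstack(cs).reshape(-1,2);p=cv2.convexHull(p).reshape(-1,2)
    return np.array([[x+(u+.5)/s-.5,y+(v+.5)/s-.5] for u,v in p])
brown=lambda i:(i[...,0]-i[...,2]>50)&(i[...,0]<150)&(i[...,1]<105)
if __name__=="__main__":
    for d,roi,n in((t,(240,185,62,80),"top"),(s,(205,200,62,48),"side")):
        rect(onplane(d,up(d,brown,roi),.018),"walls "+n+" exp 118x84")
    # manual points
    tb=C(130,195,10,[(298,118),(413,455),(385,465),(190,545),(122,97),(210,68)])
    print("top: far-right bot(z0),near-right bot; near-right top,near-left top(28); tongue far corners z12")
    print(np.round(onplane(t,tb[:2],0)*1e3,1)[:,:2].tolist(),np.round(onplane(t,tb[2:4],.028)*1e3,1)[:,:2].tolist(),np.round(onplane(t,tb[4:],.012)*1e3,1)[:,:2].tolist())
    sb=C(205,140,14,[(250,413),(585,318),(160,270)]);sT=C(205,140,14,[(250,325),(590,238),(160,192)])
    print("side bottom z0",np.round(onplane(s,sb,0)*1e3,1)[:,:2].tolist(),"top z28",np.round(onplane(s,sT,.028)*1e3,1)[:,:2].tolist())
    lt=C(130,195,10,[(155,525),(350,458),(62,175),(255,108)]);ls=C(205,140,14,[(175,108),(240,228),(515,75),(582,190)])
    P,g=tri(t,lt,s,ls);print("leaf nearL nearR farL farR",np.round(P*1e3,1).tolist(),np.round(g*1e3,1))
    pt=C(345,210,10,[(103,92),(345,70),(385,457),(148,485)]);rect(onplane(t,pt,.006),"plate top")
    ps=C(205,275,12,[(100,200),(545,125),(597,362),(138,445)]);rect(onplane(s,ps,.006),"plate side")
    rt=C(345,210,10,[(260,150),(318,143),(346,412),(292,420)]);rect(onplane(t,rt,.05),"rib top")
    rs=C(205,275,12,[(178,170),(475,120),(490,185),(190,238)]);rect(onplane(s,rs,.05),"rib side")
    P,g=tri(t,rt[[0,1,2,3]],s,rs[[1,2,3,0]]);print("rib",np.round(P*1e3,1).tolist(),g*1e3)
E
python3 m1.py
```

```text
walls top exp 118x84 c [526.65 -21.77] wh [ 83.5 117.9] long-axis deg -14.15
walls side exp 118x84 c [526.53 -20.85] wh [ 83.5 119.1] long-axis deg -14.22
top: far-right bot(z0),near-right bot; near-right top,near-left top(28); tongue far corners z12
[[582.4, 248.6], [499.4, 221.5]] [[498.5, 222.1], [480.5, 269.4]] [[588.0, 289.1], [594.5, 267.2]]
side bottom z0 [[498.8, 223.9], [581.0, 247.6], [480.5, 277.6]] top z28 [[500.3, 223.6], [582.3, 244.5], [482.2, 273.7]]
leaf nearL nearR farL farR [[487.3, 269.3, 57.2], [500.7, 223.4, 58.0], [569.3, 296.4, 36.6], [582.2, 249.2, 39.0]] [0.3 1.9 1.1 2.2]
plate top c [ 493.15 -261.97] wh [96.  60.7] long-axis deg 4.25
plate side c [ 492.94 -261.84] wh [96.  58.6] long-axis deg 4.31
rib top c [ 493.4  -262.75] wh [63.1 14. ] long-axis deg 4.71
rib side c [ 492.11 -263.44] wh [61.4 16.1] long-axis deg 4.38
rib [[523.1, -253.3, 49.5], [524.4, -267.8, 47.7], [462.3, -272.2, 47.3], [461.2, -258.2, 50.6]] [2.26701616 1.91204848 0.35811207 0.572766  ]
```

```bash
cat > p.py <<'E'
import numpy as np
from scipy.spatial.transform import Rotation as R
from scipy.linalg import logm,expm
from cell import readout
def T(p,r): m=np.eye(4);m[:3,:3]=r;m[:3,3]=p;return m
def cur():
    s=readout.read_state();w,x,y,z=s["tcp_rot"];return T(s["tool_pos"],R.from_quat([x,y,z,w]).as_matrix()),s
def down(yaw,tilt_dir=None):
    "tool x down, tool y at horizontal angle yaw(deg)"
    a=np.radians(yaw);x=np.array([0,0,-1.]);y=np.array([np.cos(a),np.sin(a),0]);return np.c_[x,y,np.cross(x,y)]
def near(r,c): # half-turn choice
    f=r@np.diag([1,-1,-1.])
    return r if np.trace(r.T@c)>np.trace(f.T@c) else f
def plan(p,r,n,c=None,flip=True):
    if c is None: c,s=cur()
    if flip: r=near(r,c[:3,:3])
    d=np.linalg.inv(c)@T(p,r);i=np.real(expm(logm(d)/n))
    rv=R.from_matrix(i[:3,:3]).as_rotvec()
    print("n",n,"row",np.round(i[:3,3]*100,2).tolist()+np.round(rv,4).tolist(),"tot mm",np.round(d[:3,3]*1e3,1),"deg",np.round(np.degrees(R.from_matrix(d[:3,:3]).as_rotvec()),2))
    return T(p,r)
def show(s):print("t",round(s["clock"],2),"p",np.round(s["tool_pos"]*1e3,1),"F",np.round(s["force"],1),"M",np.round(s["ft_torque"],2),"grip mm",round(s["grip_width"]*92,1),"q",np.round(s["q"],2))
E
python3 - <<'E'
from p import *
c,s=cur();show(s);print(np.round(c,3))
g=plan([.5325,.2603,.12],down(107.3),16)
plan([.5325,.2603,.006],g[:3,:3],6,g)
E
```

```text
t 0.1 p [153.6 553.5 213.7] F [ 0.6 -0.6 -0.1] M [0.04 0.04 0.02] grip mm 91.9 q [ 1.09  0.16  1.6   0.    1.39 -0.21]
[[-0.001  0.267  0.964  0.154]
 [-0.001  0.964 -0.267  0.554]
 [-1.    -0.002 -0.     0.214]
 [ 0.     0.     0.     1.   ]]
n 16 row [0.59, -1.85, 2.41, -0.0358, -0.0, 0.0001] tot mm [  93.9 -181.   443.6] deg [-32.82  -0.05   0.08]
n 6 row [1.9, -0.0, -0.0, -0.0, 0.0, 0.0] tot mm [114.  -0.   0.] deg [-0.  0.  0.]
```

Request:
apply_moves --pt "0.59 -1.85 2.41 -0.0358 0 0" --pt "0.59 -1.85 2.41 -0.0358 0 0" --pt "0.59 -1.85 2.41 -0.0358 0 0" --pt "0.59 -1.85 2.41 -0.0358 0 0" --pt "0.59 -1.85 2.41 -0.0358 0 0" --pt "0.59 -1.85 2.41 -0.0358 0 0" --pt "0.59 -1.85 2.41 -0.0358 0 0" --pt "0.59 -1.85 2.41 -0.0358 0 0" --pt "0.59 -1.85 2.41 -0.0358 0 0" --pt "0.59 -1.85 2.41 -0.0358 0 0" --pt "0.59 -1.85 2.41 -0.0358 0 0" --pt "0.59 -1.85 2.41 -0.0358 0 0" --pt "0.59 -1.85 2.41 -0.0358 0 0" --pt "0.59 -1.85 2.41 -0.0358 0 0" --pt "0.59 -1.85 2.41 -0.0358 0 0" --pt "0.59 -1.85 2.41 -0.0358 0 0" --pt "0 0 0 0 0 0" --pt "0 0 0 0 0 0"

```text
clock: 1.9
tool_pos: [0.533, 0.2609, 0.1195]
tcp_rot: [0.698, -0.106, 0.7, 0.106]
force: [-1.2, 0.1, -0.1]
grip_width: 1.004
```

Run:
```python
from p import *;from h import *;from cell import viewer
c,s=cur();show(s);print(np.round(c,3))
g=plan([.5325,.2603,.006],down(107.3),6)
d=viewer.snapshot("side");pickle.dump(d,open("pics/side1.pkl","wb"))
crop(d,170,60,120,130,5,"pics/s1.png")
```

```text
t 1.9 p [533.  260.9 119.5] F [-1.2  0.1 -0.1] M [ 0.07 -0.01 -0.01] grip mm 92.3 q [ 0.25  0.29  1.63  0.    1.22 -1.62]
[[-0.002 -0.296  0.955  0.533]
 [-0.     0.955  0.296  0.261]
 [-1.     0.    -0.002  0.12 ]
 [ 0.     0.     0.     1.   ]]
n 6 row [1.89, -0.01, -0.01, -0.0002, -0.0003, -0.0001] tot mm [113.5  -0.5  -0.5] deg [-0.07 -0.1  -0.02]
```

View pics/s1.png

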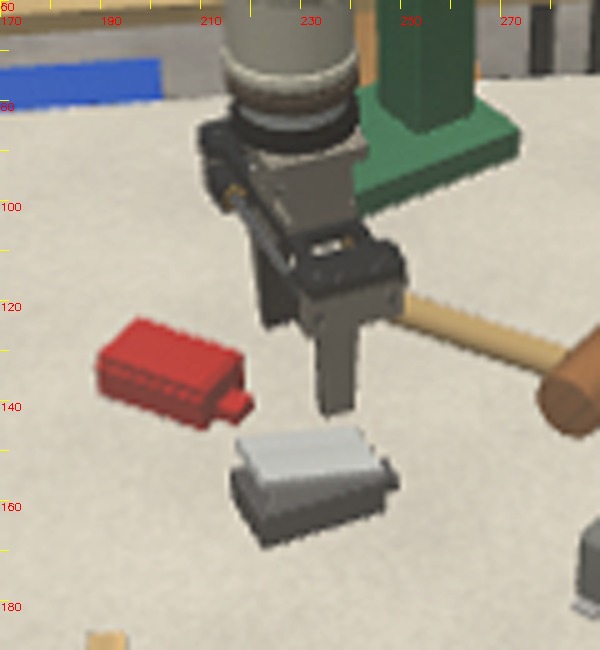

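Run:
```python
from h import *
d=load("side1")
c=np.array([.533,.2609,.1195]);v=np.array([-.296,.955,0]);u=np.array([.955,.296,0])
for a in(-46,-64):
  for b in(-10,10): print(a,b,proj(d,c+v*a/1e3+u*b/1e3).round(1))
```

```text
-46 -10 [[232.8 141.8]]
-46 10 [[238.7 140.2]]
-64 -10 [[235.  145.2]]
-64 10 [[241.  143.5]]
```

Request:
apply_moves --pt "2 0 0 0 0 0" --pt "2 0 0 0 0 0" --pt "2 0 0 0 0 0" --pt "2 0 0 0 0 0" --pt "2 0 0 0 0 0" --pt "1.35 -0.05 -0.05 0 0 0" --pt "0 0 0 0 0 0"

```text
clock: 2.65
tool_pos: [0.5307, 0.2606, 0.0048]
tcp_rot: [0.698, -0.107, 0.701, 0.107]
force: [-0.4, 0.0, -0.2]
grip_width: 0.999
```

Request:
apply_moves --pt "0 0 0 0 0 0" --pt "0 0 0 0 0 0" --pt "0 0 0 0 0 0" --pt "0 0 0 0 0 0" --pt "0 0 0 0 0 0" --pt "0 0 0 0 0 0" --pt "0 0 0 0 0 0" --pt "0 0 0 0 0 0" --fingers 4.5 --grip_force 35

```text
clock: 3.45
tool_pos: [0.5336, 0.2612, 0.0074]
tcp_rot: [0.699, -0.106, 0.699, 0.107]
force: [-1.4, 4.0, 5.2]
grip_width: 0.607
```

Run:
```python
from p import *;from h import *;from cell import viewer
c,s=cur();show(s);print(np.round(c,3))
```

```text
t 3.45 p [533.6 261.2   7.4] F [-1.4  4.   5.2] M [0.94 0.34 0.  ] grip mm 55.9 q [ 0.25  0.45  1.68  0.    1.01 -1.62]
[[ 0.001 -0.297  0.955  0.534]
 [ 0.001  0.955  0.297  0.261]
 [-1.     0.001  0.001  0.007]
 [ 0.     0.     0.     1.   ]]
```

Request:
apply_moves --pt "-1 0 0 0 0 0" --pt "-1.5 0 0 0 0 0" --pt "-2 0 0 0 0 0" --pt "-2 0 0 0 0 0" --pt "-1.5 0 0 0 0 0" --pt "-1 0 0 0 0 0" --pt "0 0 0 0 0 0" --pt "0 0 0 0 0 0"

```text
clock: 4.25
tool_pos: [0.5326, 0.2603, 0.096]
tcp_rot: [0.699, -0.106, 0.7, 0.106]
force: [-0.5, -0.8, -5.4]
grip_width: 0.606
```

Run:
```python
from p import *
c,s=cur();show(s)
g=plan([.5266,-.0213,.080],down(90-14.2),14)
```

```text
t 4.25 p [532.6 260.3  96. ] F [-0.5 -0.8 -5.4] M [ 0.02 -0.01  0.01] grip mm 55.7 q [ 0.25  0.32  1.65 -0.    1.17 -1.62]
n 14 row [0.11, -2.03, -0.14, 0.0393, -0.0001, 0.0] tot mm [  16.2 -267.   -89.5] deg [ 3.15e+01 -7.00e-02  3.00e-02]
```

Request:
apply_moves --pt "0.11 -2.03 -0.14 0.0393 0 0" --pt "0.11 -2.03 -0.14 0.0393 0 0" --pt "0.11 -2.03 -0.14 0.0393 0 0" --pt "0.11 -2.03 -0.14 0.0393 0 0" --pt "0.11 -2.03 -0.14 0.0393 0 0" --pt "0.11 -2.03 -0.14 0.0393 0 0" --pt "0.11 -2.03 -0.14 0.0393 0 0" --pt "0.11 -2.03 -0.14 0.0393 0 0" --pt "0.11 -2.03 -0.14 0.0393 0 0" --pt "0.11 -2.03 -0.14 0.0393 0 0" --pt "0.11 -2.03 -0.14 0.0393 0 0" --pt "0.11 -2.03 -0.14 0.0393 0 0" --pt "0.11 -2.03 -0.14 0.0393 0 0" --pt "0.11 -2.03 -0.14 0.0393 0 0" --pt "0 0 0 0 0 0" --pt "0 0 0 0 0 0"

```text
clock: 5.85
tool_pos: [0.5261, -0.0206, 0.0803]
tcp_rot: [0.701, 0.088, 0.702, -0.087]
force: [-0.7, -0.8, -6.1]
grip_width: 0.607
```

Run:
```python
from p import *;from h import *;from cell import viewer
c,s=cur();show(s);print(np.round(c,3))
for n in("side","top"):
    d=viewer.snapshot(n);pickle.dump(d,open(f"pics/{n}2.pkl","wb"))
crop(load("side2"),195,160,80,90,7,"pics/s2.png")
crop(load("top2"),225,165,90,110,6,"pics/t2.png")
```

```text
t 5.85 p [526.1 -20.6  80.3] F [-0.7 -0.8 -6.1] M [ 0.08 -0.02 -0.03] grip mm 55.8 q [-0.27  0.18  1.85  0.    1.11 -1.59]
[[-0.002  0.246  0.969  0.526]
 [ 0.001  0.969 -0.246 -0.021]
 [-1.     0.    -0.002  0.08 ]
 [ 0.     0.     0.     1.   ]]
```

View pics/s2.png

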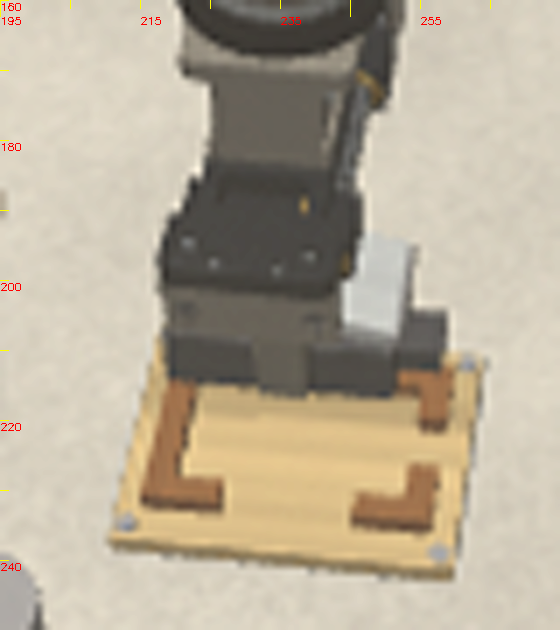

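View pics/t2.png

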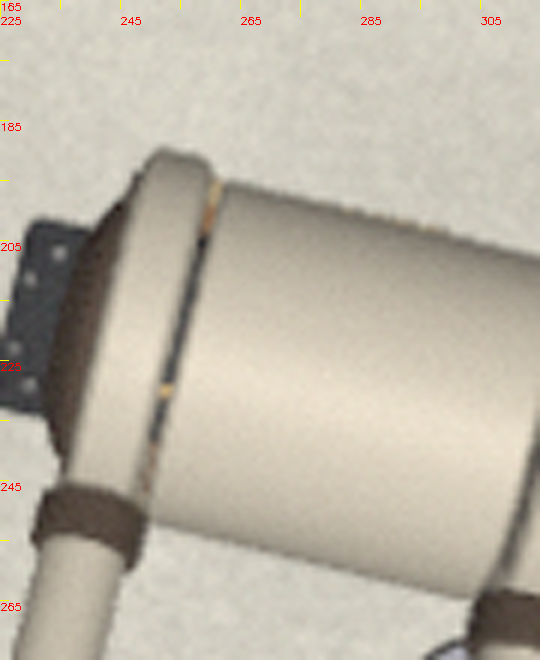

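Run:
```python
from h import *
d=load("side2");c=np.array([.5261,-.0206,.0803]);a=np.radians(-14.2)
u=np.array([np.cos(a),np.sin(a),0]);v=np.array([-u[1],u[0],0])
def pix(x,y): return [195+(x+.5)/7-.5,160+(y+.5)/7-.5]
def onv(p,off):
    o,r=ray(d,[p]);r=r[0];k=((c-o)@v+off)/(r@v);P=o+k*r;return ((P-c)@u*1e3).round(1),((P[2])*1e3).round(1)
for n,p,off in(("L bot",(169,379),-.028),("L top",(170,334),-.028),("R bot",(393,396),-.028),("R top",(397,350),-.028),("fingL bot",(258,394),-.046+.018),("fingR",(306,396),-.028),("tongue bot",(443,366),-.011),("tongue top",(446,313),-.011)):
    print(n,onv(pix(*p),off))
for U,V,Z in((-45,-28,73),(45,-28,73),(-45,-28,101),(45,-28,101),(62,-11,73),(62,-11,85)):
    q=proj(d,c+u*U/1e3+v*V/1e3+[0,0,Z/1e3-.0803])[0];print(U,V,Z,((q-[195,160]+.5)*7-.5).round(0))
# fingers tips known: u +-10
for U in(-10,10):
    q=proj(d,c+u*U/1e3+v*-.046)[0];print("f",U,((q-[195,160]+.5)*7-.5).round(0))
```

```text
L bot (np.float64(-45.5), np.float64(74.5))
L top (np.float64(-43.4), np.float64(101.2))
R bot (np.float64(43.3), np.float64(77.0))
R top (np.float64(45.1), np.float64(104.2))
fingL bot (np.float64(-10.3), np.float64(70.6))
fingR (np.float64(8.9), np.float64(72.1))
tongue bot (np.float64(60.8), np.float64(78.0))
tongue top (np.float64(61.9), np.float64(109.0))
-45 -28 73 [170. 382.]
45 -28 73 [397. 403.]
-45 -28 101 [166. 334.]
45 -28 101 [397. 355.]
62 -11 73 [446. 375.]
62 -11 85 [446. 354.]
f -10 [250. 413.]
f 10 [301. 417.]
```

Request:
apply_moves --pt "1 -0.06 0.08 0 0 0" --pt "1.5 0 0 0 0 0" --pt "1.5 0 0 0 0 0" --pt "0.8 0 0 0 0 0" --pt "0 0 0 0 0 0" --pt "0 0 0 0 0 0" --pt "0 0 0 0 0 0"

```text
clock: 6.65
tool_pos: [0.5284, -0.0216, 0.0341]
tcp_rot: [0.702, 0.087, 0.701, -0.088]
force: [-0.9, 0.3, -6.6]
grip_width: 0.603
```

Run:
```python
from p import *;from h import *;from cell import viewer
c,s=cur();show(s);print(np.round(c,3))
d=viewer.snapshot("side");pickle.dump(d,open(f"pics/side3.pkl","wb"));crop(d,200,175,65,70,10,"pics/s3.png")
```

```text
t 6.65 p [528.4 -21.6  34.1] F [-0.9  0.3 -6.6] M [-0.01 -0.   -0.03] grip mm 55.5 q [-0.27  0.26  1.87  0.    1.01 -1.59]
[[ 0.002  0.245  0.969  0.528]
 [-0.     0.969 -0.245 -0.022]
 [-1.    -0.     0.002  0.034]
 [ 0.     0.     0.     1.   ]]
```

View pics/s3.png

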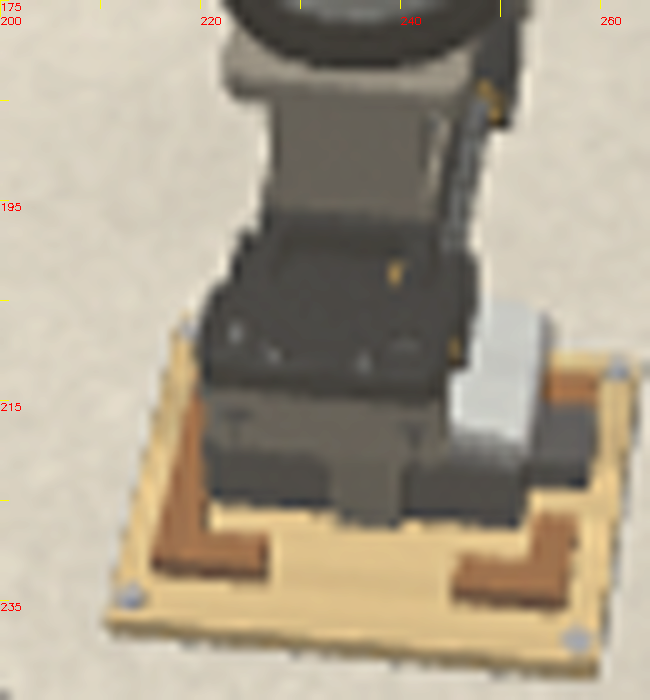

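Run:
```python
from h import *
d=load("side3");c=np.array([.5266,-.0213,.0]);a=np.radians(-14.2)
u=np.array([np.cos(a),np.sin(a),0]);v=np.array([-u[1],u[0],0])
def pix(x,y): return [200+(x+.5)/10-.5,175+(y+.5)/10-.5]
def onv(p,off):
    o,r=ray(d,[pix(*p)]);r=r[0];k=((c-o)@v+off)/(r@v);P=o+k*r;return ((P-c)@u*1e3).round(1),((P[2])*1e3).round(1)
for n,p,off in(("L bot",(207,498),-.028),("L top",(207,455),-.028),("R bot",(522,524),-.028),("R top",(527,475),-.028),("fingL bot",(334,522),-.03),("fingR",(401,526),-.03),("tongue bot",(586,488),-.011),("tongue top",(594,465),-.011)):
    print(n,onv(p,off))
def onz(p,z):
    P=onplane(d,[pix(*p)],z)[0]-c;return round(P@u*1e3,1),round(P@v*1e3,1)
for n,p,z in(("wall -x corner inner? nearfront outer",(152,565),.018),("nearfront gap end",(268,570),.018),("far front gap",(455,596),.018),("far front corner",(565,598),.018)):print(n,onz(p,z))
```

```text
L bot (np.float64(-44.6), np.float64(29.8))
L top (np.float64(-43.4), np.float64(48.7))
R bot (np.float64(45.2), np.float64(31.7))
R top (np.float64(46.8), np.float64(53.3))
fingL bot (np.float64(-8.0), np.float64(27.0))
fingR (np.float64(11.1), np.float64(28.1))
tongue bot (np.float64(61.3), np.float64(29.6))
tongue top (np.float64(63.5), np.float64(40.0))
wall -x corner inner? nearfront outer (np.float64(-58.0), np.float64(-44.6))
nearfront gap end (np.float64(-25.2), np.float64(-42.3))
far front gap (np.float64(28.4), np.float64(-45.0))
far front corner (np.float64(59.1), np.float64(-41.9))
```

Request:
apply_moves --pt "0.4 0 -0.1 0 0 0" --pt "0.4 0 0 0 0 0" --pt "0.3 0 0 0 0 0" --pt "0.2 0 0 0 0 0" --pt "0 0 0 0 0 0" --pt "0 0 0 0 0 0"

```text
clock: 7.3
tool_pos: [0.5266, -0.0213, 0.0203]
tcp_rot: [0.702, 0.088, 0.702, -0.088]
force: [1.1, 0.2, -6.3]
grip_width: 0.608
```

Run:
```python
from p import *
c,s=cur();show(s);print(np.round(c,3))
```

```text
t 7.3 p [526.6 -21.3  20.3] F [ 1.1  0.2 -6.3] M [-0.04 -0.11  0.02] grip mm 56.0 q [-0.27  0.28  1.88 -0.    0.99 -1.59]
[[ 0.     0.246  0.969  0.527]
 [-0.     0.969 -0.246 -0.021]
 [-1.    -0.     0.     0.02 ]
 [ 0.     0.     0.     1.   ]]
```

Bottom is already below the wall tops with no contact force. I'll ease it down.

Request:
apply_moves --pt "0.1 0 0 0 0 0" --pt "0.1 0 0 0 0 0" --pt "0.1 0 0 0 0 0" --pt "0 0 0 0 0 0" --pt "0 0 0 0 0 0"

```text
clock: 7.8
tool_pos: [0.5266, -0.0212, 0.0174]
tcp_rot: [0.702, 0.088, 0.702, -0.088]
force: [-0.4, 0.1, -4.3]
grip_width: 0.603
```

Run:
```python
from p import *;from h import *;from cell import viewer
c,s=cur();show(s)
d=viewer.snapshot("side");pickle.dump(d,open(f"pics/side4.pkl","wb"));crop(d,200,185,65,60,10,"pics/s4.png")
```

```text
t 7.8 p [526.6 -21.2  17.4] F [-0.4  0.1 -4.3] M [ 0.01 -0.01 -0.  ] grip mm 55.5 q [-0.27  0.29  1.88  0.    0.98 -1.59]
```

View pics/s4.png

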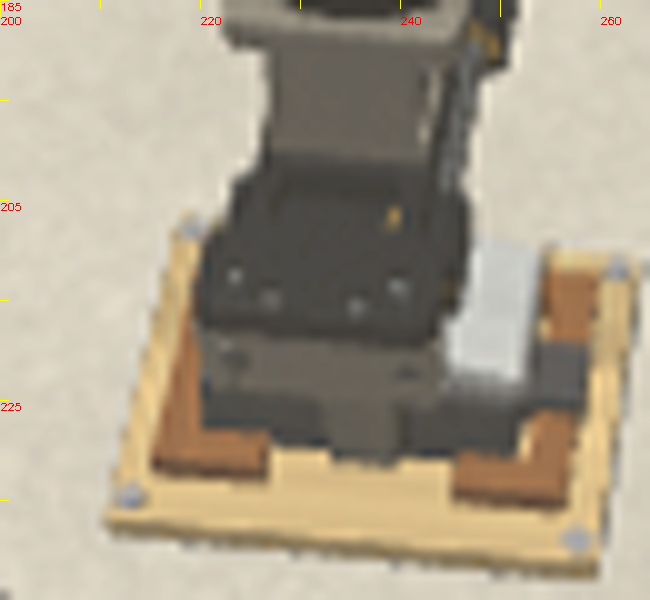

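Request:
apply_moves --pt "0.1 0 0 0 0 0" --pt "0.05 0 0 0 0 0" --pt "0 0 0 0 0 0" --pt "0 0 0 0 0 0"

```text
clock: 8.25
tool_pos: [0.5267, -0.0212, 0.0174]
tcp_rot: [0.701, 0.087, 0.702, -0.087]
force: [-7.4, 0.7, 9.5]
grip_width: 0.609
```

Run:
```python
from p import *
c,s=cur();show(s)
```

```text
t 8.25 p [526.7 -21.2  17.4] F [-7.4  0.7  9.5] M [ 0.4   1.07 -0.  ] grip mm 56.0 q [-0.27  0.29  1.88 -0.    0.98 -1.59]
```

Request:
apply_moves --pt "0 0 0 0 0 0" --pt "0 0 0 0 0 0" --pt "0 0 0 0 0 0" --pt "0 0 0 0 0 0" --pt "0 0 0 0 0 0" --pt "0 0 0 0 0 0" --fingers 7.6

```text
clock: 8.85
tool_pos: [0.5266, -0.0212, 0.0157]
tcp_rot: [0.702, 0.088, 0.702, -0.088]
force: [0.6, 0.0, 0.2]
grip_width: 0.825
```

Run:
```python
from p import *
c,s=cur();show(s)
```

```text
t 8.85 p [526.6 -21.2  15.7] F [0.6 0.  0.2] M [0.03 0.03 0.04] grip mm 75.9 q [-0.27  0.29  1.88  0.    0.98 -1.59]
```

Request:
apply_moves --pt "-1 0 0 0 0 0" --pt "-2 0 0 0 0 0" --pt "-3 0 0 0 0 0" --pt "-3 0 0 0 0 0" --pt "-3 0 0 0 0 0" --pt "-2 0 0 0 0 0" --pt "0 0 0 0 0 0"

```text
clock: 9.55
tool_pos: [0.5291, -0.0219, 0.16]
tcp_rot: [0.704, 0.087, 0.699, -0.088]
force: [-0.5, 0.2, -0.4]
grip_width: 0.827
```

Run:
```python
from p import *
c,s=cur();show(s)
g=plan([.4932,-.2625,.11],down(94.4),14)
```

```text
t 9.55 p [529.1 -21.9 160. ] F [-0.5  0.2 -0.4] M [-0.03 -0.01  0.01] grip mm 76.1 q [-0.27  0.08  1.79  0.    1.26 -1.59]
n 14 row [0.36, -1.74, -0.09, -0.0232, 0.0005, 0.0001] tot mm [  50.2 -242.1   23.9] deg [-18.61   0.43   0.08]
```

Request:
apply_moves --pt "0.36 -1.74 -0.09 -0.0232 0 0" --pt "0.36 -1.74 -0.09 -0.0232 0 0" --pt "0.36 -1.74 -0.09 -0.0232 0 0" --pt "0.36 -1.74 -0.09 -0.0232 0 0" --pt "0.36 -1.74 -0.09 -0.0232 0 0" --pt "0.36 -1.74 -0.09 -0.0232 0 0" --pt "0.36 -1.74 -0.09 -0.0232 0 0" --pt "0.36 -1.74 -0.09 -0.0232 0 0" --pt "0.36 -1.74 -0.09 -0.0232 0 0" --pt "0.36 -1.74 -0.09 -0.0232 0 0" --pt "0.36 -1.74 -0.09 -0.0232 0 0" --pt "0.36 -1.74 -0.09 -0.0232 0 0" --pt "0.36 -1.74 -0.09 -0.0232 0 0" --pt "0.36 -1.74 -0.09 -0.0232 0 0" --pt "0 0 0 0 0 0" --fingers 6

```text
clock: 11.05
tool_pos: [0.4895, -0.2623, 0.1038]
tcp_rot: [0.706, -0.026, 0.707, 0.027]
force: [-1.1, 1.3, 0.7]
grip_width: 0.653
```

Run:
```python
from p import *;from h import *;from cell import viewer
c,s=cur();show(s);print(np.round(c,3))
g=plan([.4932,-.2625,.011],down(94.4),7)
for n in("side","top"):
    d=viewer.snapshot(n);pickle.dump(d,open(f"pics/{n}5.pkl","wb"))
crop(load("side5"),200,185,65,60,12,"pics/s5.png")
crop(load("top5"),230,175,75,90,8,"pics/t5.png")
```

```text
t 11.05 p [ 489.5 -262.3  103.8] F [-1.1  1.3  0.7] M [-0.04 -0.05 -0.04] grip mm 60.1 q [-0.71  0.22  1.75 -0.    1.17 -2.35]
[[-0.002 -0.074  0.997  0.489]
 [ 0.001  0.997  0.074 -0.262]
 [-1.     0.001 -0.002  0.104]
 [ 0.     0.     0.     1.   ]]
n 7 row [1.33, -0.01, 0.05, -0.0003, -0.0003, -0.0002] tot mm [92.8 -0.6  3.9] deg [-0.13 -0.1  -0.07]
```

View pics/s5.png

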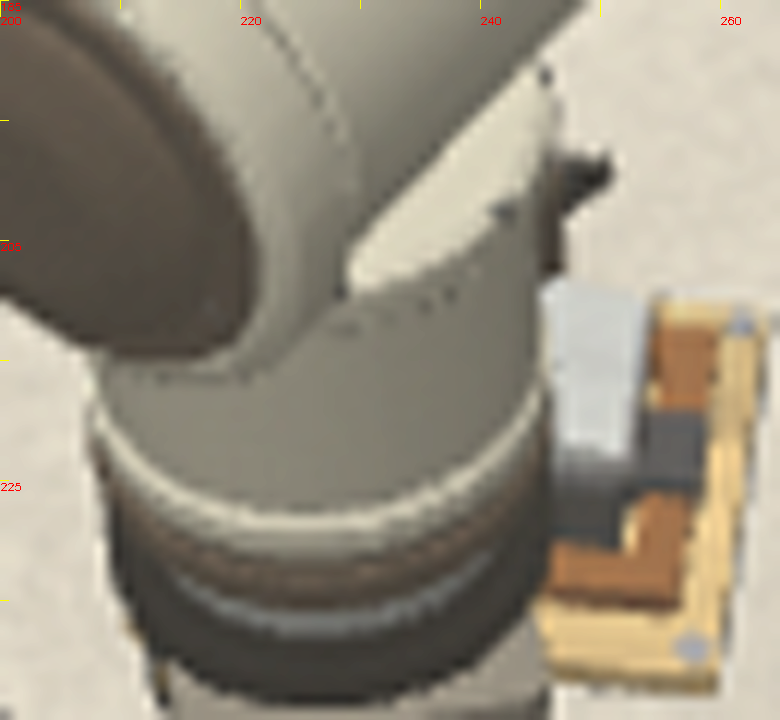

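View pics/t5.png

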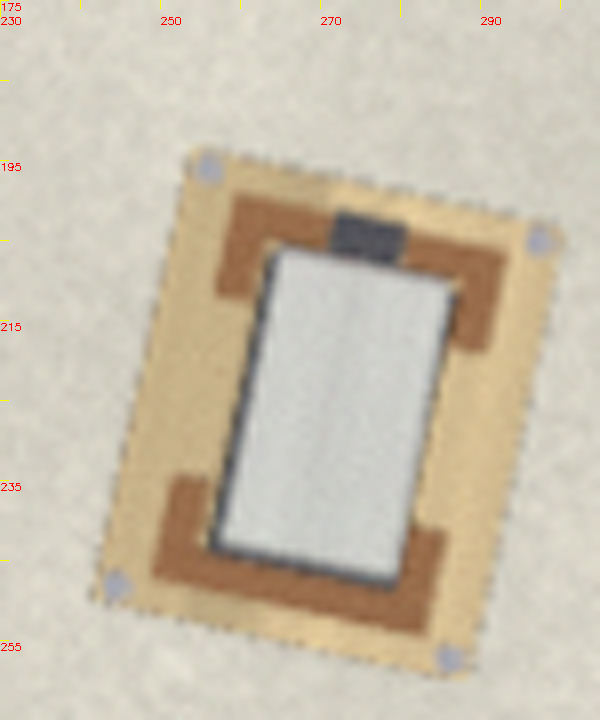

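Top view shows the block square in the pocket with the tongue in its slot at (275,204). Next I'll grip the rib, and refine the slope from the unobstructed first pictures.

Request:
apply_moves --pt "1 0 0.25 0 0 0" --pt "2 0 0.05 0 0 0" --pt "2 0 0 0 0 0" --pt "2 0 0 0 0 0" --pt "1.5 0 0 0 0 0" --pt "0.7 0 0 0 0 0" --pt "0 0 0 0 0 0" --pt "0 0 0 0 0 0"

```text
clock: 11.95
tool_pos: [0.494, -0.2614, 0.014]
tcp_rot: [0.707, -0.027, 0.706, 0.027]
force: [0.4, -0.4, -0.3]
grip_width: 0.654
```

```bash
cat > leaf.py <<'E'
from h import *
def quad(d,roi,f,s=8):
    x,y,w,h=roi
    im=cv2.resize(d["frame"][y:y+h,x:x+w],None,fx=s,fy=s,interpolation=cv2.INTER_CUBIC).astype(int)
    m=(f(im)*255).astype(np.uint8);m=cv2.morphologyEx(m,cv2.MORPH_OPEN,np.ones((15,15)))
    c=max(cv2.findContours(m,0,cv2.CHAIN_APPROX_NONE)[0],key=cv2.contourArea).reshape(-1,2)
    hull=cv2.convexHull(c)
    q=None
    for e in np.arange(5,80,1):
        a=cv2.approxPolyDP(hull,float(e),True)
        if len(a)==4:q=a.reshape(4,2).astype(float);break
    L=[]
    for i in range(4):
        a,b=q[i],q[(i+1)%4];t=(b-a)/np.linalg.norm(b-a);n=np.array([-t[1],t[0]])
        k=(c-a)@t/np.linalg.norm(b-a);p=c[(abs((c-a)@n)<12)&(k>.15)&(k<.85)]
        L.append(cv2.fitLine(p.astype(np.float32),cv2.DIST_HUBER,0,.01,.01).ravel())
    out=[]
    for i in range(4):
        l,g=L[i-1],L[i];A=np.array([[l[0],-g[0]],[l[1],-g[1]]]);k=np.linalg.solve(A,[g[2]-l[2],g[3]-l[3]]);out.append([l[2]+k[0]*l[0],l[3]+k[0]*l[1]])
    o=np.array(out);vis=cv2.cvtColor(m,cv2.COLOR_GRAY2BGR)
    for p in o: cv2.circle(vis,tuple(int(v) for v in p),5,(0,0,255),-1)
    return (o+.5)/s-.5+[x,y],vis
E
python3 - <<'E'
from leaf import *
t=load("top0");s=load("side0");t5=load("top5")
for d,p in((t,(143,225)),(s,(230,150)),(t5,(272,225)),(t,(140,250)),(s,(210,170)),(t,(162,225))):print(d["frame"][p[1],p[0]])
E
```

```text
[152 151 149]
[144 145 140]
[155 157 153]
[157 157 146]
[164 159 147]
[64 63 67]
```

Request:
apply_moves --pt "0.3 0 0 0 0 0" --pt "0 0 0 0 0 0" --pt "0 0 0 0 0 0" --pt "0 0 0 0 0 0" --pt "0 0 0 0 0 0" --pt "0 0 0 0 0 0" --pt "0 0 0 0 0 0" --pt "0 0 0 0 0 0" --pt "0 0 0 0 0 0" --fingers 0.8 --grip_force 40

```text
clock: 12.85
tool_pos: [0.4935, -0.2612, 0.0105]
tcp_rot: [0.707, -0.027, 0.707, 0.027]
force: [-0.8, 0.1, 1.2]
grip_width: 0.172
```

Run:
```python
from p import *
c,s=cur();show(s);print(np.round(c,3))
from leaf import *
t=load("top0");s=load("side0");t5=load("top5")
a,va=quad(t,(132,203,38,52),lambda i:(i[...,0]-i[...,2]<8)&(i.sum(2)>330))
b,vb=quad(s,(212,143,40,24),lambda i:(i[...,0]-i[...,2]<11)&(i.sum(2)>330))
e,ve=quad(t5,(250,200,45,55),lambda i:(i[...,0]-i[...,2]<12)&(i.sum(2)>330))
print(a.round(1).tolist());print(b.round(1).tolist());print(e.round(1).tolist())
for v,n in((va,"va"),(vb,"vb"),(ve,"ve")):cv2.imwrite(f"pics/{n}.png",v)
w=max(va.shape[1],vb.shape[1]);
H=max(x.shape[0] for x in(va,vb,ve));cv2.imwrite("pics/v.png",cv2.resize(np.hstack([cv2.copyMakeBorder(x,0,H-x.shape[0],0,10,0,value=(90,90,90)) for x in(va,vb,ve)]),None,fx=.8,fy=.8))
```

```text
t 12.85 p [ 493.5 -261.2   10.5] F [-0.8  0.1  1.2] M [0.13 0.06 0.01] grip mm 15.9 q [-0.7   0.37  1.79 -0.    0.99 -2.35]
[[-0.    -0.077  0.997  0.494]
 [-0.     0.997  0.077 -0.261]
 [-1.    -0.    -0.     0.01 ]
 [ 0.     0.     0.     1.   ]]
[[154.7, 205.6], [164.4, 240.0], [144.4, 247.3], [135.1, 212.3]]
[[246.5, 153.5], [222.5, 156.2], [215.3, 147.2], [240.5, 144.9]]
[[264.7, 205.4], [286.1, 210.0], [278.7, 246.8], [257.1, 242.4]]
```

View pics/v.png

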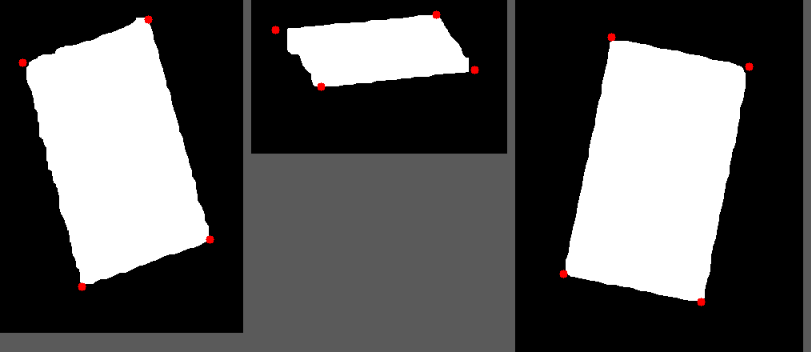

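Request:
apply_moves --pt "-1 0 0 0 0 0" --pt "-2 0 0 0 0 0" --pt "-3 0 0 0 0 0" --pt "-3 0 0 0 0 0" --pt "-3 0 0 0 0 0" --pt "-3 0 0 0 0 0" --pt "-2 0 0 0 0 0" --pt "0 0 0 0 0 0"

```text
clock: 13.65
tool_pos: [0.4951, -0.2625, 0.1843]
tcp_rot: [0.708, -0.029, 0.705, 0.025]
force: [0.0, -0.3, -2.0]
grip_width: 0.175
```

Run:
```python
from p import *
c,s=cur();show(s)
g=plan([.45,.15,.20],down(90-14.2),15)
from h import *
t=load("top0");s=load("side0")
P,g=tri(t,np.array([(164.4,240),(154.7,205.6),(135.1,212.3),(144.4,247.3)]),s,np.array([(222.5,156.2),(246.5,153.5),(240.5,144.9),(217.1,147.4)]))
print((P*1e3).round(1).tolist(),(g*1e3).round(1))
```

```text
t 13.65 p [ 495.1 -262.5  184.3] F [ 0.  -0.3 -2. ] M [-0.01 -0.02  0.04] grip mm 16.1 q [-0.7   0.14  1.68 -0.    1.32 -2.35]
n 15 row [-0.11, 2.73, -0.51, 0.0216, 0.0004, 0.0003] tot mm [-17.8 414.7 -13.3] deg [18.6   0.33  0.23]
[[502.3, 224.3, 55.5], [582.7, 250.9, 35.7], [567.7, 298.6, 35.1], [487.0, 271.5, 54.8]] [0.1 0.3 1.  1.1]
```

Request:
apply_moves --pt "-0.11 2.73 -0.51 0.0216 0 0" --pt "-0.11 2.73 -0.51 0.0216 0 0" --pt "-0.11 2.73 -0.51 0.0216 0 0" --pt "-0.11 2.73 -0.51 0.0216 0 0" --pt "-0.11 2.73 -0.51 0.0216 0 0" --pt "-0.11 2.73 -0.51 0.0216 0 0" --pt "-0.11 2.73 -0.51 0.0216 0 0" --pt "-0.11 2.73 -0.51 0.0216 0 0" --pt "-0.11 2.73 -0.51 0.0216 0 0" --pt "-0.11 2.73 -0.51 0.0216 0 0" --pt "-0.11 2.73 -0.51 0.0216 0 0" --pt "-0.11 2.73 -0.51 0.0216 0 0" --pt "-0.11 2.73 -0.51 0.0216 0 0" --pt "-0.11 2.73 -0.51 0.0216 0 0" --pt "-0.11 2.73 -0.51 0.0216 0 0" --pt "0 0 0 0 0 0"

```text
clock: 15.25
tool_pos: [0.4467, 0.1535, 0.1954]
tcp_rot: [0.701, 0.086, 0.703, -0.086]
force: [-0.3, -1.2, -2.6]
grip_width: 0.176
```

Run:
```python
from p import *
c,s=cur();show(s)
from leaf import *; from cell import viewer
for n in("side","top"):
    d=viewer.snapshot(n);pickle.dump(d,open(f"pics/{n}6.pkl","wb"))
s=load("side6");t=load("top6")
crop(s,205,195,60,45,13,"pics/s6.png")
f=lambda i:(i[...,0]-i[...,2]<12)&(i.sum(2)>330)
b,vb=quad(s,(212,198,45,32),f);e,ve=quad(t,(250,200,45,55),f)
print(b.round(1).tolist(),e.round(1).tolist())
cv2.imwrite("pics/v6.png",vb);cv2.imwrite("pics/t6.png",cv2.resize(t["frame"][:,:,::-1],(800,600)))
```

```text
t 15.25 p [446.7 153.5 195.4] F [-0.3 -1.2 -2.6] M [-0.04  0.   -0.03] grip mm 16.2 q [ 0.07 -0.1   1.9   0.    1.34 -1.25]
[[224.0, 202.3], [253.7, 209.6], [251.6, 223.3], [221.8, 216.0]] [[264.7, 205.4], [286.1, 210.1], [278.7, 246.8], [257.1, 242.4]]
```

View pics/s6.png

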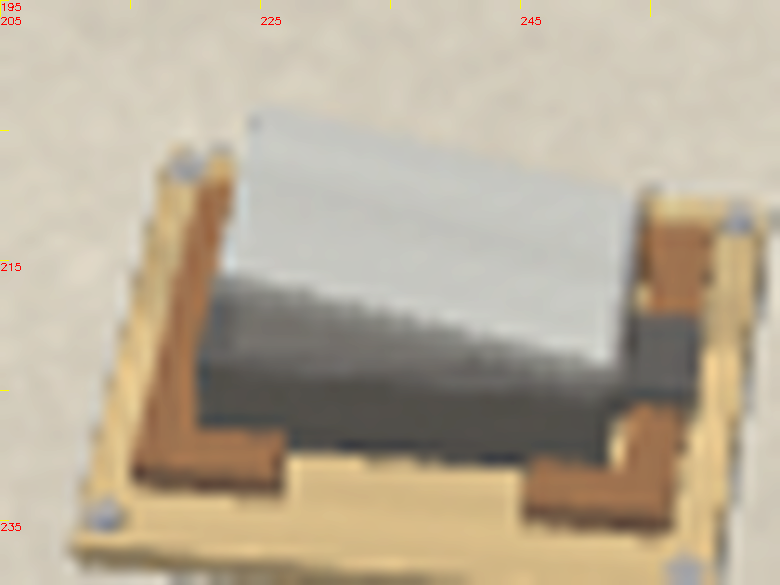

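View pics/v6.png

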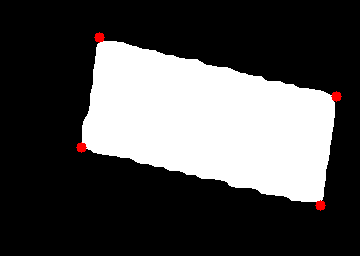

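View pics/t6.png

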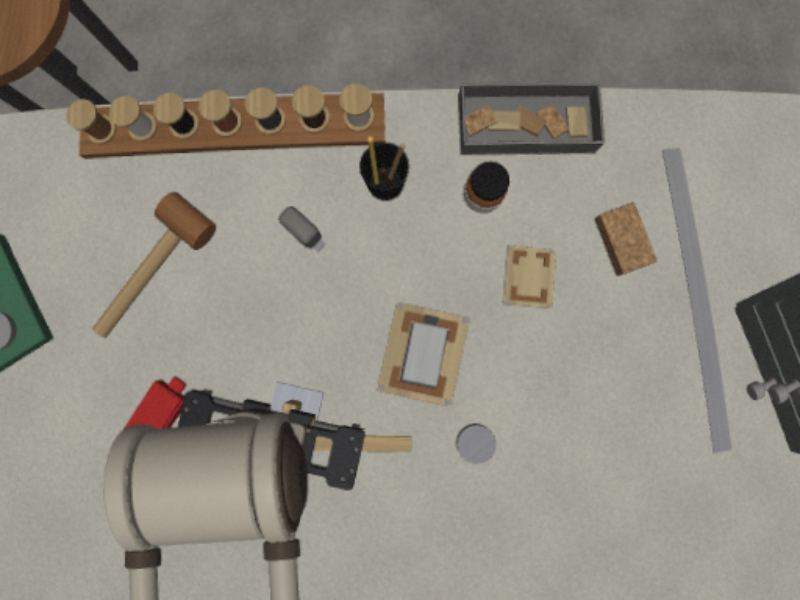

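Run:
```python
from h import *
s=load("side6");t=load("top6")
S=np.array([[224.0,202.3],[253.7,209.6],[251.6,223.3],[221.8,216.0]]) # nearL farL farR nearR
Tt=np.array([[257.1,242.4],[264.7,205.4],[286.1,210.1],[278.7,246.8]])
P,g=tri(t,Tt,s,S);print((P*1e3).round(1).tolist(),(g*1e3).round(1))
c=P.mean(0);X=(P[0]+P[3]-P[1]-P[2])/2;Y=(P[3]+P[2]-P[0]-P[1])/2
print("c",(c*1e3).round(1),"len",np.linalg.norm(X)*1e3,np.linalg.norm(Y)*1e3,"slope",np.degrees(np.arctan2(X[2],np.hypot(*X[:2]))),"yaw far",np.degrees(np.arctan2(-X[1],-X[0])),"roll",np.degrees(np.arctan2(Y[2],np.hypot(*Y[:2]))),"yawY",np.degrees(np.arctan2(Y[1],Y[0]))+90)
for a,b in((0,1),(3,2)):print(np.degrees(np.arctan2(P[a,2]-P[b,2],np.hypot(*(P[a]-P[b])[:2]))))
crop(s,190,100,75,70,9,"pics/s6p.png")
```

```text
[[492.5, 11.8, 66.5], [575.7, -8.2, 46.1], [563.6, -57.5, 45.3], [482.0, -36.8, 64.2]] [0.3 0.7 0.3 2.1]
c [528.4 -22.7  55.5] len 87.134915865091 50.230259061335545 slope 13.032764384695048 yaw far -13.906398555573407 roll -1.7681307598448373 yawY -13.019766990369405
13.430117782228049
12.627673356609122
```

View pics/s6p.png

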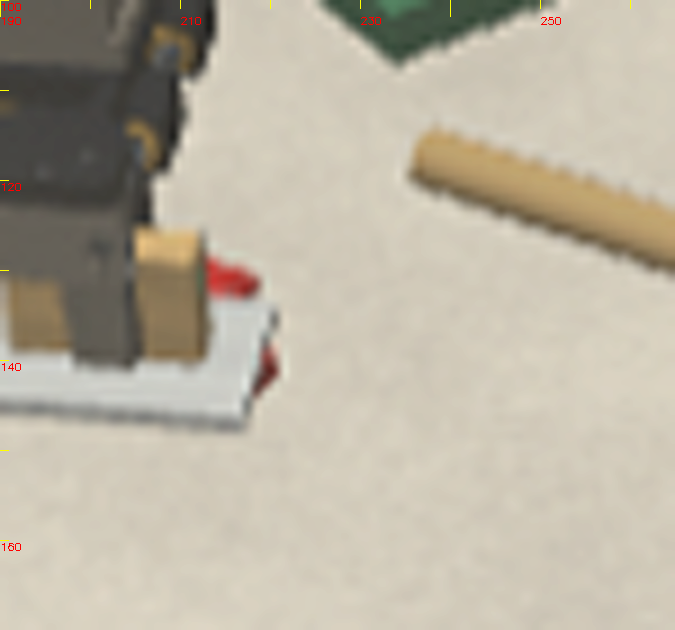

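Run:
```python
from h import *; from p import *
s=load("side6");c,_=cur()
print(np.round(c[:3,:3],3))
c[:3,3]=[.4467,.1535,.1954]
for P in([.0045,-.03,.048],[.0045,-.03,0.],[.0105,-.03,.048],[.0105,-.03,0.],[.0045,.03,.048]):
    q=proj(s,(c@np.r_[P,1])[:3])[0];print(P,((q-[190,100]+.5)*9-.5).round(0))
```

```text
[[-0.002  0.243  0.97 ]
 [-0.001  0.97  -0.243]
 [-1.    -0.001 -0.002]]
[0.0045, -0.03, 0.048] [244. 419.]
[0.0045, -0.03, 0.0] [ 93. 407.]
[0.0105, -0.03, 0.048] [245. 434.]
[0.0105, -0.03, 0.0] [ 95. 422.]
[0.0045, 0.03, 0.048] [279. 301.]
```

```bash
cat > tgt.py <<'E'
from p import *
def pose(th,h,yaw=-14.0,fc=(.5278,-.0223,.0554),du=0,dv=0):
    a=np.radians(yaw);t=np.radians(th);u=np.array([np.cos(a),np.sin(a),0]);v=np.array([-u[1],u[0],0]);z=np.array([0,0,1.])
    n=u*np.sin(t)+z*np.cos(t);zz=u*np.cos(t)-z*np.sin(t)
    return np.array(fc)+n*(.0105+h)+zz*du+v*dv,np.c_[-n,v,zz]
E
python3 - <<'E'
from tgt import *
p,r=pose(13.1,.045);print(p);g=plan(p,r,12)
E
```

```text
[ 0.54000549 -0.02534317  0.10945567]
n 12 row [0.6, -1.24, 1.18, -0.0001, 0.0189, 0.0001] tot mm [  86.  -148.4  133.3] deg [-0.09 12.98  0.06]
```

Request:
apply_moves --pt "0.6 -1.24 1.18 0 0.0189 0" --pt "0.6 -1.24 1.18 0 0.0189 0" --pt "0.6 -1.24 1.18 0 0.0189 0" --pt "0.6 -1.24 1.18 0 0.0189 0" --pt "0.6 -1.24 1.18 0 0.0189 0" --pt "0.6 -1.24 1.18 0 0.0189 0" --pt "0.6 -1.24 1.18 0 0.0189 0" --pt "0.6 -1.24 1.18 0 0.0189 0" --pt "0.6 -1.24 1.18 0 0.0189 0" --pt "0.6 -1.24 1.18 0 0.0189 0" --pt "0.6 -1.24 1.18 0 0.0189 0" --pt "0.6 -1.24 1.18 0 0.0189 0" --pt "0 0 0 0 0 0" --pt "0 0 0 0 0 0"

```text
clock: 16.75
tool_pos: [0.5399, -0.0263, 0.1102]
tcp_rot: [0.617, 0.097, 0.777, -0.077]
force: [0.3, -0.4, -2.0]
grip_width: 0.172
```

Run:
```python
from tgt import *
c,s=cur();show(s)
p,r=pose(13.1,.010);g=plan(p,r,4)
from h import *; from cell import viewer
d=viewer.snapshot("side");pickle.dump(d,open("pics/side7.pkl","wb"));crop(d,195,160,75,80,8,"pics/s7.png")
```

```text
t 16.75 p [539.9 -26.3 110.2] F [ 0.3 -0.4 -2. ] M [-0.05 -0.22 -0.02] grip mm 15.8 q [-0.27  0.36  1.59 -0.    1.42 -1.59]
n 4 row [0.89, 0.02, 0.0, -0.0011, 0.0001, -0.0003] tot mm [35.8  0.9  0.1] deg [-0.25  0.03 -0.08]
```

View pics/s7.png

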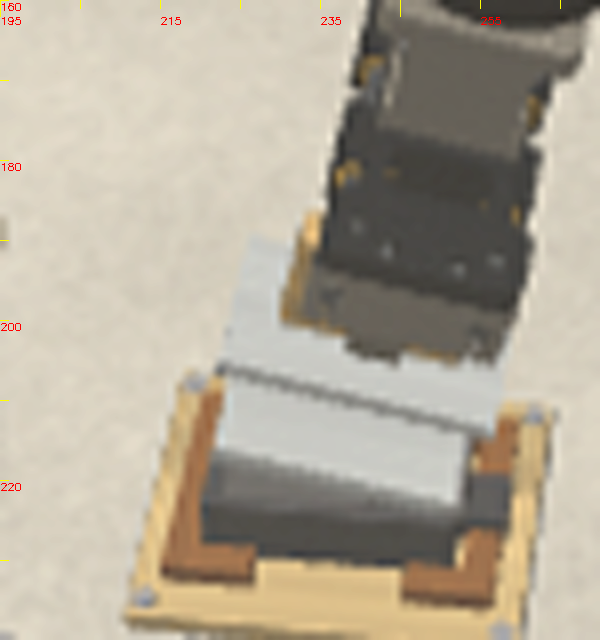

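Request:
apply_moves --pt "0.9 0.09 0 0 0 0" --pt "1 0 0 0 0 0" --pt "1 0 0 0 0 0" --pt "0.4 0 0 0 0 0" --pt "0.2 0 0 0 0 0" --pt "0 0 0 0 0 0" --pt "0 0 0 0 0 0"

```text
clock: 17.5
tool_pos: [0.5335, -0.0231, 0.077]
tcp_rot: [0.618, 0.097, 0.776, -0.077]
force: [-0.5, -0.3, -2.0]
grip_width: 0.175
```

Run:
```python
from tgt import *
c,s=cur();show(s)
p,r=pose(13.1,0);g=plan(p,r,4)
from h import *; from cell import viewer
d=viewer.snapshot("side");pickle.dump(d,open("pics/side8.pkl","wb"));crop(d,200,180,65,60,11,"pics/s8.png")
```

```text
t 17.5 p [533.5 -23.1  77. ] F [-0.5 -0.3 -2. ] M [-0.1  -0.2  -0.04] grip mm 16.1 q [-0.27  0.38  1.63 -0.    1.36 -1.59]
n 4 row [0.3, -0.02, -0.02, -0.0007, 0.0006, -0.0002] tot mm [11.8 -0.6 -0.7] deg [-0.17  0.15 -0.04]
```

View pics/s8.png

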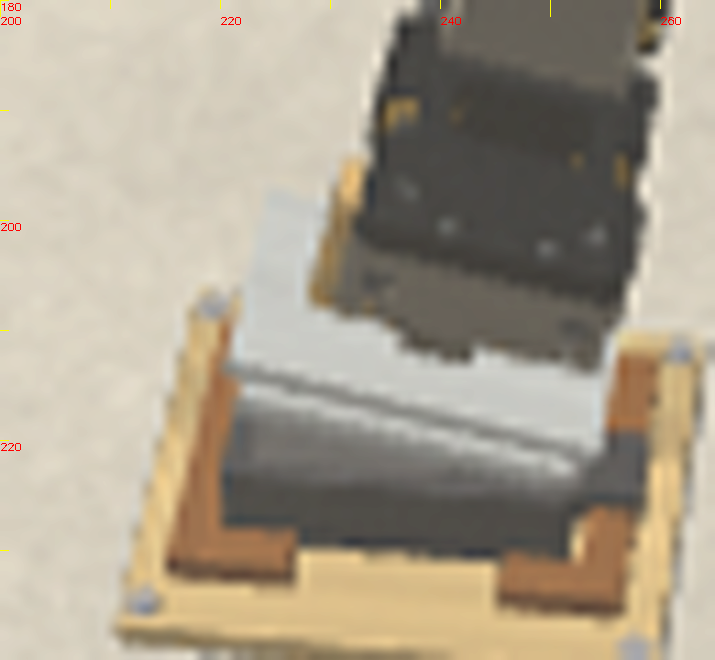

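Request:
apply_moves --pt "0.4 -0.05 -0.05 0 0 0" --pt "0.3 0 0 0 0 0" --pt "0.2 0 0 0 0 0" --pt "0.1 0 0 0 0 0" --pt "0 0 0 0 0 0" --pt "0 0 0 0 0 0"

```text
clock: 18.15
tool_pos: [0.5304, -0.0228, 0.0671]
tcp_rot: [0.618, 0.097, 0.777, -0.077]
force: [0.2, -0.3, -2.7]
grip_width: 0.173
```

Run:
```python
from tgt import *
c,s=cur();show(s)
p,r=pose(13.1,0);g=plan(p,r,1)
```

```text
t 18.15 p [530.4 -22.8  67.1] F [ 0.2 -0.3 -2.7] M [-0.09 -0.22  0.04] grip mm 15.9 q [-0.27  0.39  1.64 -0.    1.34 -1.59]
n 1 row [0.15, -0.01, 0.01, -0.003, 0.002, -0.0006] tot mm [ 1.5 -0.1  0.1] deg [-0.17  0.11 -0.04]
```

Request:
apply_moves --pt "0.1 0 0 0 0 0" --pt "0.05 0 0 0 0 0" --pt "0.05 0 0 0 0 0" --pt "0 0 0 0 0 0" --pt "0 0 0 0 0 0"

```text
clock: 18.65
tool_pos: [0.5303, -0.0228, 0.0658]
tcp_rot: [0.618, 0.096, 0.776, -0.077]
force: [1.7, -0.1, 4.4]
grip_width: 0.171
```

Run:
```python
from tgt import *
c,s=cur();show(s);print((c[:3,:3].T@s["force"]).round(1),(c[:3,:3].T@s["ft_torque"]).round(2))
p,r=pose(13.1,0);g=plan(p,r,1)
```

```text
t 18.65 p [530.3 -22.8  65.8] F [ 1.7 -0.1  4.4] M [-0.08  0.34  0.03] grip mm 15.7 q [-0.27  0.39  1.64 -0.    1.33 -1.59]
[-4.7  0.4  0.6] [ 0.    0.31 -0.17]
n 1 row [0.02, -0.01, -0.01, -0.003, 0.0025, -0.0006] tot mm [ 0.2 -0.1 -0.1] deg [-0.17  0.15 -0.03]
```

Run:
```python
from h import *; from cell import viewer
d=viewer.snapshot("side");pickle.dump(d,open("pics/side9.pkl","wb"));crop(d,210,192,50,42,15,"pics/s9.png")
```

```text
(no output)
```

View pics/s9.png

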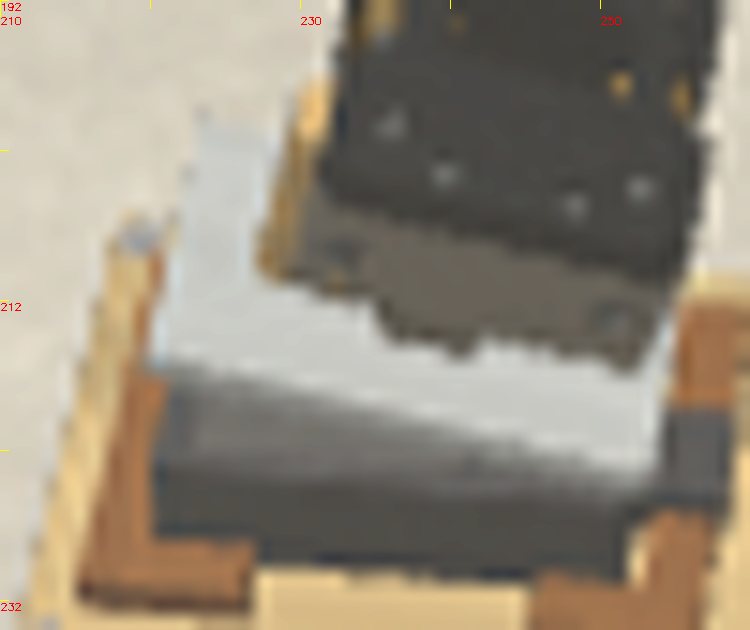

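Request:
apply_moves --pt "0 0 0 0 0.008 0" --pt "0 0 0 0 0 0" --pt "0 0 0 0 0 0"

```text
clock: 19.0
tool_pos: [0.5303, -0.0228, 0.0655]
tcp_rot: [0.615, 0.097, 0.779, -0.076]
force: [0.5, -0.0, 4.8]
grip_width: 0.17
```

```bash
cat > st.py <<'E'
from tgt import *
c,s=cur();show(s);print("tool F",(c[:3,:3].T@s["force"]).round(1),"M",(c[:3,:3].T@s["ft_torque"]).round(2))
z=c[:3,0];print("tool tilt deg",np.degrees(np.arccos(-z[2])).round(2),"yaw",np.degrees(np.arctan2(c[1,2],c[0,2])).round(2))
p,r=pose(13.1,0);g=plan(p,r,1)
E
python3 st.py
```

```text
t 19.0 p [530.3 -22.8  65.5] F [ 0.5 -0.   4.8] M [-0.05  0.23  0.05] grip mm 15.6 q [-0.27  0.4   1.64 -0.    1.34 -1.59]
tool F [-4.8  0.1 -0.7] M [-0.02  0.21 -0.12]
tool tilt deg 13.42 yaw -14.18
n 1 row [-0.01, -0.01, -0.02, -0.003, -0.0056, -0.0006] tot mm [-0.1 -0.1 -0.2] deg [-0.17 -0.32 -0.04]
```

Request:
apply_moves --pt "0.03 0 0 0 0.006 0" --pt "0 0 0 0 0 0" --pt "0 0 0 0 0 0" --pt "0 0 0 0 0 0"

```text
clock: 19.4
tool_pos: [0.5303, -0.0228, 0.0656]
tcp_rot: [0.613, 0.097, 0.781, -0.076]
force: [-1.0, -0.0, 7.4]
grip_width: 0.171
```

```bash
python3 st.py
```

```text
t 19.4 p [530.3 -22.8  65.6] F [-1.  -0.   7.4] M [-0.09  0.23 -0.04] grip mm 15.8 q [-0.27  0.4   1.63 -0.01  1.35 -1.59]
tool F [-7.  -0.3 -2.7] M [ 0.07  0.2  -0.13]
tool tilt deg 13.75 yaw -14.17
n 1 row [0.01, -0.01, -0.02, -0.003, -0.0113, -0.0006] tot mm [ 0.1 -0.1 -0.2] deg [-0.17 -0.65 -0.03]
```

Request:
apply_moves --pt "0 0 0 0 0 0" --pt "0 0 0 0 0 0" --pt "0 0 0 0 0 0" --pt "0 0 0 0 0 0" --pt "0 0 0 0 0 0"

```text
clock: 19.9
tool_pos: [0.5303, -0.0228, 0.0656]
tcp_rot: [0.613, 0.097, 0.781, -0.076]
force: [-1.6, 0.9, 7.5]
grip_width: 0.174
```

```bash
python3 st.py
python3 - <<'E'
from h import *; from cell import viewer
d=viewer.snapshot("side");pickle.dump(d,open("pics/side10.pkl","wb"));crop(d,210,192,50,42,15,"pics/s10.png")
E
```

```text
t 19.9 p [530.3 -22.8  65.6] F [-1.6  0.9  7.5] M [-0.01  0.2  -0.04] grip mm 16.0 q [-0.27  0.4   1.63 -0.01  1.35 -1.59]
tool F [-6.9  0.5 -3.5] M [ 0.05  0.2  -0.05]
tool tilt deg 13.75 yaw -14.17
n 1 row [0.0, -0.02, -0.02, -0.0029, -0.0113, -0.0006] tot mm [ 0.  -0.2 -0.2] deg [-0.17 -0.65 -0.03]
```

View pics/s10.png

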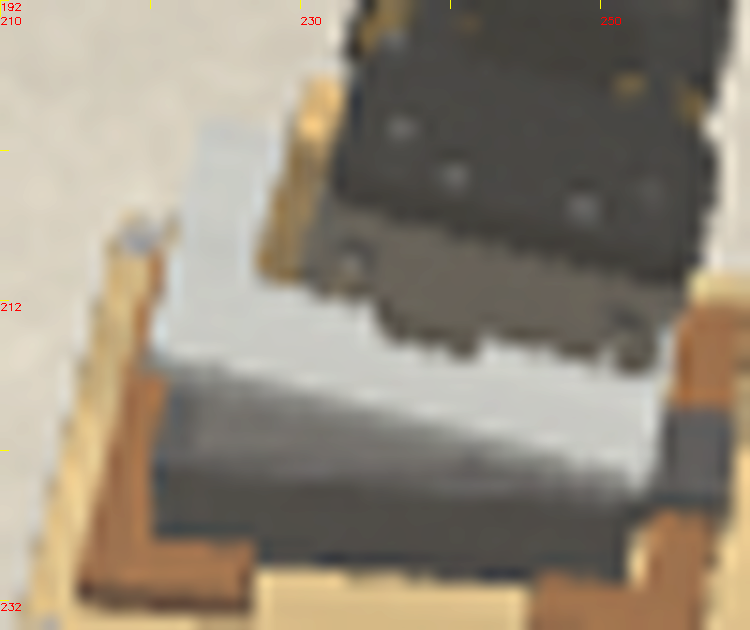

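```bash
python3 -c "
from cell import finish_job,readout
print(finish_job());s=readout.read_state();print(s['clock'],s['force'],s['grip_width'])"
```

```text
the job is handed in; nothing more can be done
None
the job is handed in; nothing more can be done
```

I set the dark angle block in the larger jig's pocket with its tongue in the slot and let go of it on the floor. Then I picked up the press plate by its rib, tilted it to the sloping face, and handed the job in at about 20 s while still gripping and pressing. `finish_job()` gives no verdict, so the result below rests on my own checks.

- **Block:** the top picture taken after release showed it square in the pocket. The finger force read about zero when I let go.
- **Slope:** two separate measurements of the face gave 13.0–13.2°.
- **Plate position:** the tool was within about 0.3 mm of the calculated centre, and its heading was within 0.2° of the face direction I aimed for. The last side picture shows the plate flush with no visible gap.
- **Pressing force:** with the plate's weight allowed for, the contact is about 9–10 N: about 9 N on the face and about 3–4 N sideways along the slope. The grip was set to 40 N.

**Checks that disagreed:** the plate's pitch is the least certain part. At first contact the moment reading suggested the uphill edge touched first, so I tilted the tool a further 0.65° to 13.75°. That is slightly steeper than the measured slope but inside the 2.3° limit. The sideways force along the slope appeared with that extra tilt, and I left it. I took no top picture at the end, because the arm would have hidden the jig.

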